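Weigh the tall cullet pail, carried by its bail

TASK

Put the taller of the two steel pails on the bench scale. First raise its folded-down wire bail upright while the pail stays standing on the bench, then lift the pail by the bail's wooden grip, set it down upright in the middle of the round weighing pan, and let go only once it stands there. Leave the shorter pail where it is.

Things in the scene. Friction and masses are not known exactly. Their poses are not given: they have to be found in the camera images.
- tall_pail: The taller of two dark steel pails, loose, 0.4 to 0.7 kg: 84 mm across the foot, 90 mm across the rim, 68 mm high, with ears to 88 mm (the other pail is only 40 mm high). Origin at the centre of its underside, z up. Its wire bail turns about a line parallel to the pail's y, 76 mm above the origin at the start; folded down, it lies about level over the rim and reaches out to the pail's -x side.
- tall_pail_bail (a joint): Bail angle, rad: 0 folded level toward the pail's -x, 1.57 upright, 3.14 toward +x. Light friction (0.03 N m) keeps it where left. Its ends sit in upright slots in the ears with 6 mm of play up and down: when the pail hangs, the hinge line is 82 mm above its origin. Swinging it up, err a few mm outward: pressing toward the hinge beyond the play can tip the pail.
- tall_pail_grip (a point): Middle of the wooden grip on the tall pail's bail, on the grip's axis, 90 mm from the hinge line. The grip is a round sleeve 12 mm thick and 42 mm long that spins freely on the wire; its axis is level, parallel to the pail's y. Folded down there is 39 mm of free space between grip and pail rim. The wire is 4 mm thick and its two arms are 64 mm apart just behind the grip.
- scale_pan (a point): Centre of the top face of the scale's round steel weighing pan, 140 mm across and flat, 46 mm above the bench; x and y along the housing (180 x 160 mm), the display on its -x side. The scale is fixed.
- short_pail: The shorter pail, to be left alone: same width and same kind of bail, only 40 mm high. Origin at the centre of its underside.

How it is judged:
By the outcome, as a careful person would: the job done as asked, in the order asked, and still so for the second after the job is handed in, with the robot touching nothing.
It also fails if it takes over 51 s, if anything falls off the work surface, if the arm or the gripper's body presses on something with over 40 N, if the wrist force passes 120 N, or if a joint passes its speed limit or range.

ROBOT

A 6-joint arm with a two-finger parallel gripper is mounted at the origin on a cart in front of the work surface, level with it; the furniture and walls round the work are solid. World frame = base frame: x ahead of the robot, y to its left, z up, the work surface at z = 0. Lengths are in mm, angles in rad, forces in N, time in s.
With the tool pointing down it reaches from about 275 to 1000 mm from the base axis. Payload 8.4 kg.
Tool frame: the origin (TCP) lies on the centre line of the jaws, within the pads' length; the fingertips stand 17 mm ahead of it and the grasp point (between the pads) lies 2 mm behind it (r.tcp_to_tips is the z of the fingertips in the tool frame, in mm); z points along the fingers, y is the direction in which the jaws open and shut (so a half turn about z gives the same grasp; the last joint's range is limited). The gripper opens to 85 mm and grips with 20 to 120 N. Pads are 22 mm wide; open, the fingers measure 114 mm over their backs; the gripper's body (76 mm by 85 mm) begins 54 mm behind the grasp point. The pads swing forward as they close: fully open they stand 13 mm farther back than shut.
Start: joints at [-1.112, 0.353, 1.633, -0, 1.155, -0.002], TCP at [277.914, -559.814, 219.581] pointing down, gripper open.
Joint ranges: [-2.63, 2.63], [-0.92, 2.1], [0.06, 2.66], [-1.3, 4.44], [0, 2.69], [-3.02, 3.02]. Speed limits (rad/s): [2.22, 2.22, 2.79, 3.14, 3.14, 3.14].

INTERFACE

Orientations are given as [roll, pitch, yaw] about the fixed x, y, z axes, in that order (R = Rz(yaw) Ry(pitch) Rx(roll)).
In Python, from rig import r, cams, job gives the robot as it stands.
- The arm moves only by the tool drive_tool, never from a script. Its argument "deltas" is a list of rows, each a list of 4 numbers: the shift along the tool's x, y, z in cm, then the turn about the tool's z in rad. In form: [[x, y, z, roll], ...]. A call has 1 to 12 rows; each row shifts and turns the commanded pose from where the row before left it, along the tool's axes as they then stand; what a row does not reach is not made up. A row lasts 1/12 s, in which the tool goes at most 41.7 mm and 7.16 degrees, less where a joint would pass 70% of its speed; a pose out of reach is approached as far as the arm can. A call with a gripper value outside its range is refused whole. "jaw" is the closure, from 0 (fully open) to 1 (shut), set as the call begins (left out, the last holds). The fingers move at their own pace and stop on an object; "force" is the grip in N (left out, the last holds). Time passes only in rows, so rows that do not move let the fingers close. It gives the time, the measured TCP pose, the force and the opening at its end, in the units of the state.
- r.sense(): the state, without advancing time (a new reading comes with each control period).
- cams.grab_frame(name): name is "scene" or "top" or "wrist"; returns (picture, depth): 400x640x3 uint8, red, green, blue; 400x640 float32, mm along the optical axis (not along the pixel's ray), 0 where there is no reading.
- cams.camera_params(name): a dict with "fx", "fy", "cx", "cy" (pixels), "R" (3x3) and "t" (3): a world point X has camera coordinates R X + t. Camera axes: x right, y down, z forward; pixel columns grow to the right and rows downward; lengths in mm; the calibration is good to about 2 mm. A picture is of the moment at which its call begins: read the wrist's pose just before it. camera_params takes no time and is no camera call; for the wrist camera it gives the pose at the moment of the call.
- job.sign_off(): hands the job in, once; it reports no verdict.
The state is a dict: "clock": time; "qpos": joint angles; "qvel": joint speeds; "joint_efforts": joint torques, N m; "eef_pos": TCP position; "tcp_rot": TCP orientation; "contact_force": force on the tool from outside, world axes, zero at the start; "wrist_torque": the same for the moment, N m; "opening": opening from 0.0 (shut) to 1.0 (fully open).
Only numpy, scipy, OpenCV 4.12 (cv2) and the standard library are available. Lean on these libraries where they do the work, as an engineer would, in place of code of your own. Each camera call takes 0.05 s, during which the arm holds its last target. There are 200 camera calls.

## Working session

There is one attempt and no reset: what is moved stays moved. The work goes in short steps, Python scripts to look and compute and a tool call to move; the robot and the scene stay as the last step left them, time stands still between calls to the robot, and variables do not carry over. Pictures are saved under pics/ and viewed, about 8 in all and at most 12, crops included, and the job is handed in when it is done.

Besides the shell and the picture viewer there is one more tool, called after "Request:" in YAML: its name, and indented under it one key for each argument. drive_tool: Moves the arm, as the interface text tells. Its arguments: {"type":"object","properties":{"deltas":{"type":"array"},"jaw":{"type":"number"},"force":{"type":"number"}},"required":["deltas"]}

```bash
mkdir -p pics; cat > h.py <<'E'
import numpy as np, cv2
from rig import r,cams,job
def cloud(n):
    im,d=cams.grab_frame(n); p=cams.camera_params(n)
    v,u=np.mgrid[:400,:640]
    c=np.stack([(u-p['cx'])/p['fx']*d,(v-p['cy'])/p['fy']*d,d],-1)
    W=(c-np.array(p['t']))@np.array(p['R'])
    W[d==0]=np.nan
    return im,d,W
def save(im,f): cv2.imwrite('pics/'+f,cv2.cvtColor(im,cv2.COLOR_RGB2BGR))
E
python3 - <<'E'
from h import *
a,_,W=cloud('top'); b,_,W2=cloud('scene')
save(np.vstack([a,b])[:, :],'1.png') 
np.savez('c.npz',W=W,W2=W2,a=a,b=b)
im=cv2.resize(np.vstack([a,b]),(480,600)); 
save(a,'top.png'); save(b,'scene.png')
print(r.sense()['clock'],r.sense()['tcp_rot'],r.sense()['opening'])
E
```

```text
0.1 [-3.14033554e+00 -4.91222540e-06  4.60814213e-01] 0.9999188451171511
```

View pics/top.png

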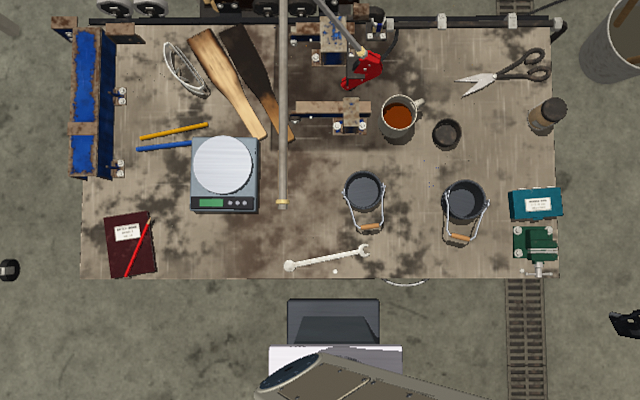

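View pics/scene.png

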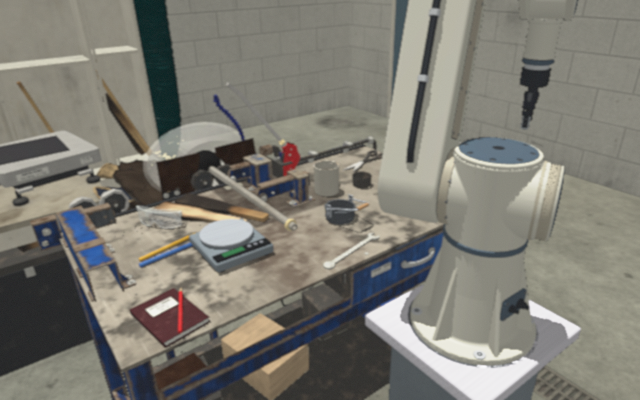

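The top view shows two pails, at about (363,190) and (463,203), and the scale pan at (223,165). A pipe at column 283 runs between them. Next I measure heights and positions.

```bash
python3 - <<'E'
from h import *
z=np.load('c.npz'); W=z['W']
for n,(u,v) in dict(pan=(223,165),pailA_in=(363,190),pailB_in=(465,203),pipe_end=(281,203),pipe150=(282,150),pipe100=(282,100),pipe20=(284,20),gripA=(370,226),gripB=(460,239),mug=(398,115),jig=(340,108),disp=(211,203),wr=(290,266)).items(): print(n,W[v,u].round())
for n,(u0,u1,v0,v1) in dict(A=(335,395,160,245),B=(432,495,170,255),pan=(185,262,130,218),pipe=(270,292,40,215)).items():
    P=W[v0:v1,u0:u1].reshape(-1,3); P=P[np.isfinite(P).all(1)]
    zz=P[:,2]; print(n,'zpct',np.percentile(zz,[50,80,90,95,98,100]).round(), 'n',[(zz>k).sum() for k in (20,30,45,60,75)])
    if n in'AB':
        for lo,hi in ((30,44),(60,72),(72,95),(44,60)):
            Q=P[(zz>lo)&(zz<hi)]
            if len(Q): print(lo,hi,len(Q),Q.min(0).round(),Q.max(0).round(),Q.mean(0).round())
    if n=='pan':
        Q=P[(zz>42)&(zz<52)]; print(len(Q),Q.min(0),Q.max(0),Q.mean(0)); print(cv2.minEnclosingCircle(Q[:,:2].astype(np.float32)))
    if n=='pipe':
        Q=P[zz>60]; print(Q.min(0),Q.max(0),Q.mean(0))
for n,(u0,u1,v0,v1) in dict(A=(335,395,160,245),B=(432,495,170,255)).items():
    save(cv2.resize(z['a'][v0:v1,u0:u1],None,fx=6,fy=6,interpolation=cv2.INTER_CUBIC),n+'.png')
E
```

```text
pan [580. 264.  46.]
pailA_in [524. -68.   3.]
pailB_in [ 491. -315.    5.]
pipe_end [488. 125.  69.]
pipe150 [611. 123.  66.]
pipe100 [729. 124.  64.]
pipe20 [923. 120.  63.]
gripA [434. -78.  77.]
gripB [ 404. -277.   91.]
mug [ 699. -150.   41.]
jig [705. -11.  81.]
disp [491. 294.  34.]
wr [340. 109.   8.]
A zpct [ 1.  4. 31. 44. 69. 77.] n [np.int64(557), np.int64(515), np.int64(253), np.int64(165), np.int64(11)]
30 44 260 [ 477. -111.   30.] [568. -19.  44.] [526. -70.  39.]
60 72 106 [ 427. -111.   60.] [536. -20.  72.] [452. -76.  67.]
72 95 59 [430. -97.  72.] [441. -54.  77.] [435. -76.  74.]
44 60 90 [ 460. -117.   44.] [560. -14.  60.] [505. -67.  53.]
B zpct [  1.   6.  64.  78.  89. 101.] n [np.int64(897), np.int64(803), np.int64(681), np.int64(566), np.int64(288)]
30 44 118 [ 456. -340.   30.] [ 537. -256.   44.] [ 498. -312.   37.]
60 72 268 [ 452. -344.   60.] [ 542. -251.   72.] [ 498. -307.   67.]
72 95 280 [ 402. -349.   72.] [ 541. -247.   95.] [ 447. -287.   86.]
44 60 119 [ 455. -341.   44.] [ 537. -252.   60.] [ 500. -314.   52.]
pan zpct [35. 46. 47. 48. 49. 52.] n [np.int64(4974), np.int64(4469), np.int64(1606), np.int64(0), np.int64(0)]
2569 [492.40446872 197.73467558  42.005482  ] [651.71138053 336.20787994  51.72510487] [581.7899538  266.37973575  45.70257895]
((563.3483276367188, 263.9576416015625), 88.68833923339844)
pipe zpct [12. 64. 66. 67. 69. 85.] n [np.int64(1629), np.int64(1629), np.int64(1629), np.int64(1295), np.int64(6)]
[476.16612058 101.10152704  60.00509103] [874.99333103 137.02017954  84.56540222] [671.09661699 122.01253917  64.4886122 ]
```

```bash
python3 - <<'E'
from h import *
z=np.load('c.npz'); W=z['W'];a=z['a'].astype(int)
v0,v1,u0,u1=170,255,432,495
P=W[v0:v1,u0:u1].reshape(-1,3); C=a[v0:v1,u0:u1].reshape(-1,3)
m=(C[:,0]-C[:,2]>60)&(P[:,2]>60); G=P[m]; print('grip',m.sum(),np.median(G,0),G.min(0),G.max(0))
g=G[:,:2]-G[:,:2].mean(0); w,V=np.linalg.eigh(g.T@g); print('axis',V[:,1])
from scipy.optimize import least_squares
R=P[(P[:,2]>62)&(P[:,2]<71)&(P[:,0]>450)]
f=least_squares(lambda p:np.hypot(R[:,0]-p[0],R[:,1]-p[1])-44,[498,-298],loss='soft_l1',f_scale=2); print('rim',f.x,len(R),np.abs(f.fun).mean())
d=f.x-np.median(G,0)[:2]; print('dir',d,np.hypot(*d),np.arctan2(d[1],d[0]))
E=P[(P[:,2]>72)&(P[:,0]>450)];print('ears',E.mean(0)); 
Q=W[125:218,185:262].reshape(-1,3); CC=a[125:218,185:262].reshape(-1,3)
k=(Q[:,2]>41)&(Q[:,2]<53)&(CC.min(1)>170)
q=Q[k]; print('pan',len(q),cv2.minEnclosingCircle(q[:,:2].astype(np.float32)),cv2.fitEllipse(q[cv2.convexHull(q[:,:2].astype(np.float32),returnPoints=False).ravel()][:,:2].astype(np.float32)))
E
```

```text
grip 85 [ 408.70143837 -276.92754077   93.15774364] [ 401.95916406 -296.95952758   88.43076333] [ 417.61935976 -256.19854496  101.24973394]
axis [0.25224578 0.9676632 ]
rim [ 496.50540394 -298.1749558 ] 239 1.648158753964242
dir [ 87.80396557 -21.24741503] 90.33819245053319 -0.23742287955582356
ears [ 481.83255115 -292.14026918   80.97870162]
pan 2583 ((582.5802001953125, 267.3998718261719), 69.315673828125) ((582.3701171875, 267.11175537109375), (136.6442108154297, 137.69522094726562), 2.3242149353027344)
```

View pics/B.png

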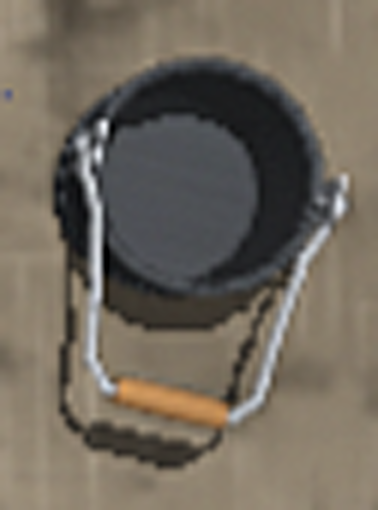

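The tall pail is B. Its rim centre is at about (496.5, -298) and the grip at about (408.5, -277, 88). The distance between them is 90 mm, which matches the given size. The pan is at (582, 267, 46). I'll move above the grip.

Request:
drive_tool:
  deltas:
    - [2.43, -1.95, 0.3, 0]
    - [2.43, -1.95, 0.3, 0]
    - [2.43, -1.95, 0.3, 0]
    - [2.43, -1.95, 0.3, 0]
    - [2.43, -1.95, 0.3, 0]
    - [2.43, -1.95, 0.3, 0]
    - [2.43, -1.95, 0.3, 0]
    - [2.43, -1.95, 0.3, 0]
    - [2.43, -1.95, 0.3, 0]
    - [2.43, -1.95, 0.3, 0]
    - [0, 0, 0, -0.12]
    - [0, 0, 0, -0.12]
  jaw: 0.5
  force: 50

```text
clock: 1.1
eef_pos: [409.2, -275.2, 189.2]
tcp_rot: [-3.141, 0.0, 0.708]
contact_force: [0.1, -1.0, 0.1]
opening: 0.5
```

Request:
drive_tool:
  deltas:
    - [0, 0, 0, -0.12]
    - [0, 0, 0, -0.12]
    - [0, 0, 0, -0.12]
    - [0, 0, 0, -0.12]
    - [0, 0, 0, -0.12]
    - [0, 0, 0, -0.02]
    - [0, 0, 0, 0]
    - [0, 0, 0, 0]

```text
clock: 1.77
eef_pos: [408.8, -277.1, 189.5]
tcp_rot: [-3.141, -0.0, 1.317]
contact_force: [0.3, -0.5, -0.6]
opening: 0.501
```

```bash
python3 - <<'E'
from h import *
s=r.sense();print(s['clock'],s['eef_pos'],s['tcp_rot'],s['opening'],s['contact_force'])
a,d,W=cloud('wrist'); save(a,'w1.png'); A=a.astype(int)
m=(A[...,0]-A[...,2]>60)&(W[...,2]>60)&(W[...,2]<120)
G=W[m]; print(len(G),np.median(G,0),G.min(0),G.max(0))
T=G[G[:,2]>G[:,2].max()-3]; print(T.mean(0))
g=G[:,:2]-G[:,:2].mean(0); w,V=np.linalg.eigh(g.T@g); print('axis',V[:,1])
E
```

```text
1.7667 [ 408.76526952 -277.05035173  189.47002095] [-3.14134688e+00 -1.10396209e-04  1.31714335e+00] 0.5011289411120401 [ 0.26306916 -0.49477407 -0.60343238]
313 [ 411.55065165 -272.39770407   95.11729589] [ 405.08856788 -286.54427595   92.20731767] [ 417.72720315 -259.09329116   97.9629263 ]
[ 410.68942831 -273.87376198   95.64212874]
axis [0.26121197 0.96528146]
```

View pics/w1.png

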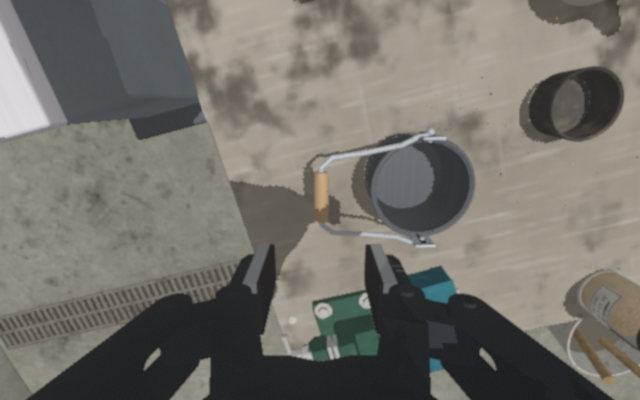

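Grip axis is about (410, -276.5, 89), and both cameras agree within 4 mm. The fingers line up on either side of it. I'll descend and close.

Request:
drive_tool:
  deltas:
    - [0.0, 0.1, 1.7, 0]
    - [0.1, 0, 1.7, 0]
    - [0, 0, 1.7, 0]
    - [0, 0, 1.7, 0]
    - [0, 0, 1.7, 0]
    - [0, 0, 1.2, 0]
    - [0, 0, 0.5, 0]
    - [0, 0, 0, 0]
    - [0, 0, 0, 0]

```text
clock: 2.57
eef_pos: [410.2, -276.5, 87.8]
tcp_rot: [-3.142, -0.0, 1.32]
contact_force: [0.3, -0.3, -0.2]
opening: 0.501
```

Request:
drive_tool:
  deltas:
    - [0, 0, 0, 0]
    - [0, 0, 0, 0]
    - [0, 0, 0, 0]
    - [0, 0, 0, 0]
    - [0, 0, 0, 0]
    - [0, 0, 0, 0]
    - [0, 0, 0, 0]
    - [0, 0, 0, 0]
  jaw: 1.0
  force: 40

```text
clock: 3.23
eef_pos: [410.0, -276.4, 87.6]
tcp_rot: [-3.142, -0.0, 1.321]
contact_force: [-1.0, 0.4, 0.1]
opening: -0.0
```

```bash
python3 - <<'E'
from h import *
s=r.sense();print(s['clock'],s['eef_pos'],s['opening'],s['contact_force'])
a,d,W=cloud('wrist'); save(a,'w2.png')
# arc plan
p0=np.array([410.3,87.]);
L=90;h=79;th0=np.arcsin((s['eef_pos'][2]+2-76)/L);print(th0)
for n in (18,):
    th=np.linspace(th0,np.pi/2,n+1); hz=np.linspace(76,79,n+1)
    y=-(L+1.5*np.sin(2*th)*0)*np.cos(th); zz=hz+L*np.sin(th)
    print(np.round(np.diff(y)/10,2).tolist(), np.round(-np.diff(zz)/10,2).tolist(), y[0], zz[-1])
E
```

```text
3.2333 [ 410.04563009 -276.37888961   87.60081248] -0.00045608976262177933 [-1.0044051   0.41828854  0.12359041]
0.15170132738638073
[0.13, 0.19, 0.24, 0.29, 0.34, 0.39, 0.44, 0.48, 0.52, 0.56, 0.59, 0.62, 0.64, 0.67, 0.68, 0.7, 0.7, 0.71] [-0.71, -0.7, -0.68, -0.66, -0.64, -0.61, -0.58, -0.54, -0.5, -0.46, -0.41, -0.36, -0.31, -0.26, -0.21, -0.16, -0.1, -0.04] -88.96638634788559 169.0
```

View pics/w2.png

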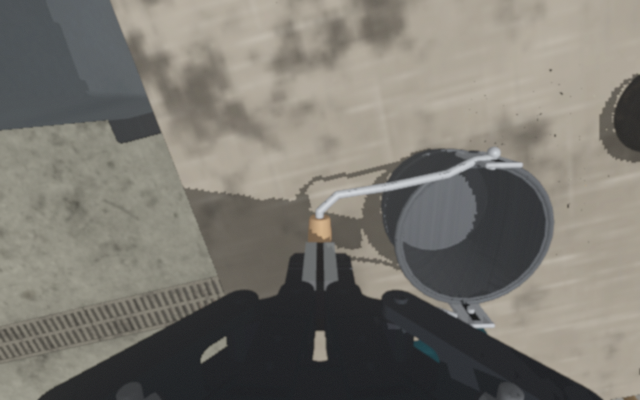

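The jaws read fully shut, so the grip may have slipped out. The grip end is visible at (320,228), so I'll measure where it is.

```bash
python3 - <<'E'
from h import *
s=r.sense()
a,d,W=cloud('wrist'); A=a.astype(int)
m=(A[...,0]-A[...,2]>60)&(W[...,2]>20)&(W[...,2]<150)
v,u=np.nonzero(m); k=(v<260)&(v>200)&(abs(u-320)<30); G=W[m][k]; print(len(G),np.median(G,0),G.min(0),G.max(0))
for vv in range(236,270,5): print(vv,W[vv,[310,320,331]].round().tolist())
for u,v in ((322,208),(360,188),(420,180),(470,165),(495,152)): print(u,v,W[v,u].round())
save(cv2.resize(a[180:300,240:420],None,fx=4,fy=4,interpolation=cv2.INTER_CUBIC),'w2c.png')
t,_,_=cloud('top'); save(cv2.resize(t[150:270,410:530],None,fx=5,fy=5,interpolation=cv2.INTER_CUBIC),'t2.png')
E
```

```text
269 [ 414.28581823 -263.02118934   94.64242603] [ 409.79391768 -268.86314765   90.65750038] [ 418.28163381 -258.45478523   96.64034869]
236 [[408.0, -266.0, 94.0], [413.0, -267.0, 95.0], [411.0, -309.0, 1.0]]
241 [[407.0, -269.0, 94.0], [412.0, -269.0, 95.0], [410.0, -313.0, -0.0]]
246 [[408.0, -265.0, 109.0], [413.0, -266.0, 109.0], [418.0, -267.0, 109.0]]
251 [[409.0, -265.0, 114.0], [413.0, -266.0, 113.0], [417.0, -267.0, 114.0]]
256 [[409.0, -265.0, 118.0], [413.0, -266.0, 118.0], [417.0, -267.0, 118.0]]
261 [[409.0, -265.0, 123.0], [413.0, -266.0, 123.0], [417.0, -267.0, 124.0]]
266 [[409.0, -265.0, 128.0], [413.0, -266.0, 127.0], [417.0, -267.0, 127.0]]
322 208 [ 417. -254.   92.]
360 188 [ 437. -250.   89.]
420 180 [ 467. -254.   85.]
470 165 [ 494. -254.   81.]
495 152 [ 506. -250.   81.]
```

View pics/w2c.png

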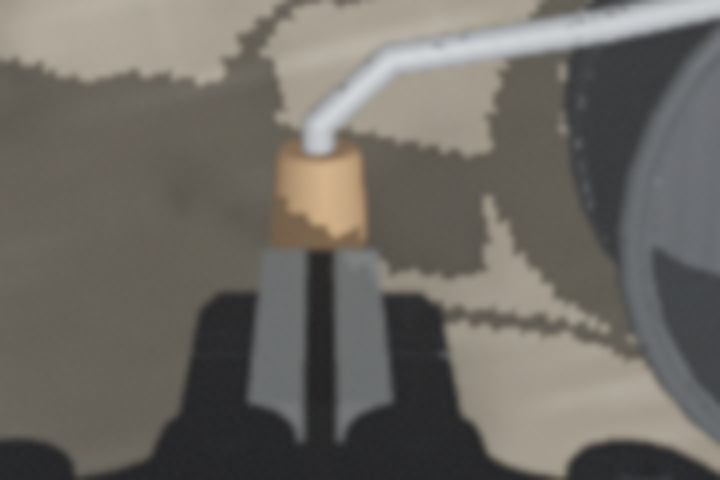

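The grip hasn't moved (top at z 95) and the pads closed above it: their visible lower edge reads about z 107. The stated tips would be at 70.6, so I'm checking the tool offset.

```bash
python3 - <<'E'
from h import *
s=r.sense();print(r.tcp_to_tips, [x for x in dir(r) if x[0]!='_'], s['clock'],s['eef_pos'])
a,d,W=cloud('wrist'); p=cams.camera_params('wrist'); R=np.array(p['R']);t=np.array(p['t'])
print('cam at',-R.T@t,'axis',R[2])
for z in (70.6,87.6,107): 
    for e in (-1,1):
        X=np.array([410,-276.4,z])+11*np.array([.251,.968,0])+e*4*np.array([.968,-.251,0]); c=R@X+t; print(z,e,c[0]/c[2]*p['fx']+p['cx'],c[1]/c[2]*p['fy']+p['cy'],c[2])
for v in range(238,300,6): print(v,d[v,312:330:3].round().tolist())
E
```

```text
17.0 ['MotionError', 'sense', 'tcp_to_tips'] 3.3833 [ 410.06033333 -276.38456194   87.56707803]
cam at [ 428.16813205 -204.9317819   242.87458862] axis [-0.07175964 -0.28097464 -0.95702863]
70.6 -1 312.7036548490071 216.50965495923393 183.06201814667196
70.6 1 326.92728340385355 216.56976676316933 183.0705085571191
87.6 -1 312.02222066862294 227.87633015140716 166.79253139497595
87.6 1 327.6332323431002 227.94172657800496 166.8010218054231
107 -1 311.0618252851652 243.896222745689 148.22617592539342
107 1 328.62816733750736 243.96889249010013 148.23466633584056
238 [162.0, 161.0, 159.0, 159.0, 159.0, 162.0]
244 [150.0, 149.0, 149.0, 149.0, 149.0, 149.0]
250 [143.0, 143.0, 143.0, 143.0, 142.0, 144.0]
256 [137.0, 138.0, 139.0, 138.0, 136.0, 137.0]
262 [132.0, 133.0, 131.0, 133.0, 133.0, 133.0]
268 [127.0, 129.0, 128.0, 128.0, 127.0, 127.0]
274 [123.0, 124.0, 123.0, 124.0, 122.0, 123.0]
280 [119.0, 120.0, 120.0, 118.0, 120.0, 119.0]
286 [113.0, 120.0, 119.0, 121.0, 120.0, 114.0]
292 [110.0, 118.0, 120.0, 121.0, 118.0, 110.0]
298 [106.0, 116.0, 121.0, 121.0, 115.0, 106.0]
```

View pics/t2.png

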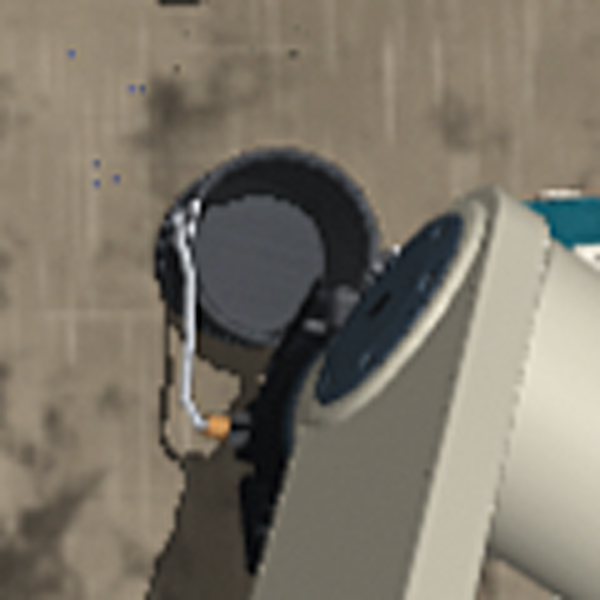

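The top view confirms the jaws are on the grip's line but above it. By the wrist camera, the real fingertips sit about 36 mm higher than the tool data says. That camera agrees with the bench and grip heights, so I trust it. Laterally the jaws are right. I'll open, lower 36 mm gently and close again.

Request:
drive_tool:
  deltas:
    - [0, 0, 0, 0]
    - [0, 0, 0, 0]
    - [0, 0, 0, 0]
    - [0, 0, 0, 0]
    - [0, 0, 0, 0]
    - [0, 0, 0, 0]
  jaw: 0.5

```text
clock: 3.93
eef_pos: [410.1, -276.4, 87.6]
tcp_rot: [-3.142, -0.0, 1.321]
contact_force: [0.5, -0.4, 0.1]
opening: 0.501
```

Request:
drive_tool:
  deltas:
    - [0, 0, 0.5, 0]
    - [0, 0, 0.5, 0]
    - [0, 0, 0.5, 0]
    - [0, 0, 0.5, 0]
    - [0, 0, 0, 0]
    - [0, 0, 0, 0]

```text
clock: 4.43
eef_pos: [409.8, -276.2, 67.0]
tcp_rot: [-3.141, -0.0, 1.321]
contact_force: [1.1, 0.1, 0.1]
opening: 0.503
```

```bash
python3 - <<'E'
from h import *
s=r.sense();print(s['clock'],s['eef_pos'],s['opening'],s['contact_force'])
a,d,W=cloud('wrist'); save(a[150:400,120:520],'w3.png')
for u in (260,265,270,370,375,380): print(u,[(v,W[v,u].round().tolist()) for v in range(236,262,5)])
E
```

```text
4.4333 [ 409.75312748 -276.15764437   67.03891433] 0.5027646557529055 [1.11112188 0.05925216 0.06214704]
260 [(236, [362.0, -287.0, 1.0]), (241, [360.0, -291.0, 1.0]), (246, [387.0, -259.0, 89.0]), (251, [388.0, -259.0, 94.0]), (256, [388.0, -259.0, 99.0]), (261, [389.0, -260.0, 103.0])]
265 [(236, [365.0, -288.0, 1.0]), (241, [nan, nan, nan]), (246, [389.0, -260.0, 89.0]), (251, [389.0, -260.0, 94.0]), (256, [390.0, -260.0, 98.0]), (261, [391.0, -260.0, 103.0])]
270 [(236, [369.0, -289.0, 1.0]), (241, [367.0, -293.0, 0.0]), (246, [391.0, -261.0, 88.0]), (251, [391.0, -261.0, 93.0]), (256, [391.0, -262.0, 95.0]), (261, [391.0, -264.0, 97.0])]
370 [(236, [440.0, -306.0, 2.0]), (241, [439.0, -311.0, 2.0]), (246, [nan, nan, nan]), (251, [434.0, -271.0, 93.0]), (256, [433.0, -271.0, 98.0]), (261, [433.0, -273.0, 98.0])]
375 [(236, [444.0, -308.0, 0.0]), (241, [443.0, -311.0, 2.0]), (246, [437.0, -273.0, 87.0]), (251, [436.0, -271.0, 94.0]), (256, [435.0, -272.0, 98.0]), (261, [434.0, -271.0, 103.0])]
380 [(236, [447.0, -309.0, 1.0]), (241, [447.0, -312.0, 2.0]), (246, [439.0, -272.0, 90.0]), (251, [438.0, -273.0, 92.0]), (256, [437.0, -273.0, 98.0]), (261, [436.0, -272.0, 103.0])]
```

View pics/w3.png

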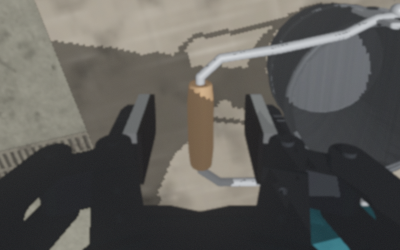

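The fingers straddle the grip with their tips at about z 87. I'll lower another 17 mm and close.

Request:
drive_tool:
  deltas:
    - [0, 0, 0.5, 0]
    - [0, 0, 0.5, 0]
    - [0, 0, 0.5, 0]
    - [0, 0, 0.2, 0]
    - [0, 0, 0, 0]
    - [0, 0, 0, 0]

```text
clock: 4.98
eef_pos: [409.9, -276.3, 50.3]
tcp_rot: [-3.141, -0.0, 1.321]
contact_force: [0.0, -0.3, -0.4]
opening: 0.497
```

Request:
drive_tool:
  deltas:
    - [0, 0, 0, 0]
    - [0, 0, 0, 0]
    - [0, 0, 0, 0]
    - [0, 0, 0, 0]
    - [0, 0, 0, 0]
    - [0, 0, 0, 0]
    - [0, 0, 0, 0]
    - [0, 0, 0, 0]
  jaw: 1.0
  force: 40

```text
clock: 5.65
eef_pos: [410.1, -276.3, 50.6]
tcp_rot: [-3.142, -0.0, 1.321]
contact_force: [-0.1, 1.2, 1.0]
opening: 0.123
```

```bash
python3 - <<'E'
from h import *
s=r.sense();print(s['clock'],s['eef_pos'],s['opening'],s['contact_force'])
a,d,W=cloud('wrist'); save(a[150:400,120:520],'w4.png');A=a.astype(int)
m=(A[...,0]-A[...,2]>50)&(W[...,2]>20)&(W[...,2]<150); G=W[m];print(len(G),np.median(G,0),G.max(0),G.min(0))
R=W.reshape(-1,3);R=R[(abs(R[:,2]-67)<4)&(R[:,0]>450)&(R[:,0]<545)&(R[:,1]<-245)&(R[:,1]>-350)]
from scipy.optimize import least_squares
f=least_squares(lambda p:np.hypot(R[:,0]-p[0],R[:,1]-p[1])-44,[497,-298],loss='soft_l1',f_scale=2);print('rim',f.x,len(R))
E
```

```text
5.65 [ 410.05483431 -276.33458593   50.59612497] 0.12274259477996868 [-0.11916701  1.175438    0.98553283]
72 [ 416.84376313 -260.20519643   93.39616547] [ 418.80941689 -258.31490439   95.53857292] [ 413.91690102 -262.16374739   90.33008509]
rim [ 493.99363769 -299.03374315] 5538
```

The grip is held: opening 0.123 is about 11 mm. Now I'll swing the bail up along the arc in two halves, watching the force.

Request:
drive_tool:
  deltas:
    - [0, 0.11, -0.71, 0]
    - [0, 0.18, -0.7, 0]
    - [0, 0.23, -0.68, 0]
    - [0, 0.28, -0.66, 0]
    - [0, 0.34, -0.64, 0]
    - [0, 0.39, -0.61, 0]
    - [0, 0.44, -0.58, 0]
    - [0, 0.48, -0.54, 0]
    - [0, 0.52, -0.5, 0]
    - [0, 0, 0, 0]

```text
clock: 6.53
eef_pos: [440.3, -284.3, 107.9]
tcp_rot: [3.14, 0.0, 1.321]
contact_force: [0.7, 1.6, 0.4]
opening: 0.126
```

Request:
drive_tool:
  deltas:
    - [0, 0.56, -0.46, 0]
    - [0, 0.59, -0.41, 0]
    - [0, 0.62, -0.36, 0]
    - [0, 0.64, -0.31, 0]
    - [0, 0.67, -0.26, 0]
    - [0, 0.68, -0.21, 0]
    - [0, 0.7, -0.16, 0]
    - [0, 0.7, -0.1, 0]
    - [0, 0.7, -0.04, 0]
    - [0, 0, 0, 0]
    - [0, 0, 0, 0]
    - [0, 0, 0, 0]

```text
clock: 7.53
eef_pos: [495.6, -298.1, 129.8]
tcp_rot: [-3.142, -0.0, 1.321]
contact_force: [0.4, 1.6, -0.4]
opening: 0.126
```

```bash
python3 - <<'E'
from h import *
s=r.sense();print(s['clock'],s['eef_pos'],s['opening'],s['contact_force'],s['wrist_torque'])
a,d,W=cloud('wrist'); t,_,W2=cloud('top')
R=W2[170:255,432:495].reshape(-1,3);R=R[(abs(R[:,2]-67)<4)]
print('top rim pts',len(R),R.min(0) if len(R) else '',R.max(0) if len(R) else '')
c=cv2.resize(t[150:270,410:530],(400,400),interpolation=cv2.INTER_CUBIC)
save(np.hstack([a[:,100:500],c]),'w5.png')
for v in range(60,240,20): print(v,[W[v,u].round().tolist() for u in (250,320,400)])
E
```

```text
7.5333 [ 495.63767855 -298.14685911  129.84618449] 0.12565478392059173 [ 0.35225616  1.6341237  -0.41235429] [ 0.22450447 -0.08496976  0.02305447]
top rim pts 158 [ 451.88329481 -325.73651945   63.00512442] [ 541.89421009 -251.28570338   70.94620672]
60 [[467.0, -183.0, 1.0], [521.0, -197.0, 1.0], [584.0, -213.0, 1.0]]
80 [[462.0, -197.0, 1.0], [518.0, -212.0, 1.0], [582.0, -228.0, 0.0]]
100 [[457.0, -212.0, -1.0], [514.0, -227.0, -0.0], [578.0, -243.0, 2.0]]
120 [[452.0, -228.0, 1.0], [510.0, -243.0, 1.0], [576.0, -259.0, 1.0]]
140 [[447.0, -244.0, 1.0], [508.0, -250.0, 81.0], [573.0, -276.0, 0.0]]
160 [[442.0, -261.0, 1.0], [506.0, -258.0, 101.0], [570.0, -293.0, 1.0]]
180 [[436.0, -278.0, 1.0], [504.0, -264.0, 127.0], [567.0, -311.0, 0.0]]
200 [[430.0, -296.0, 0.0], [504.0, -267.0, 151.0], [563.0, -329.0, 2.0]]
220 [[424.0, -314.0, 1.0], [503.0, -271.0, 165.0], [560.0, -348.0, 2.0]]
```

View pics/w5.png

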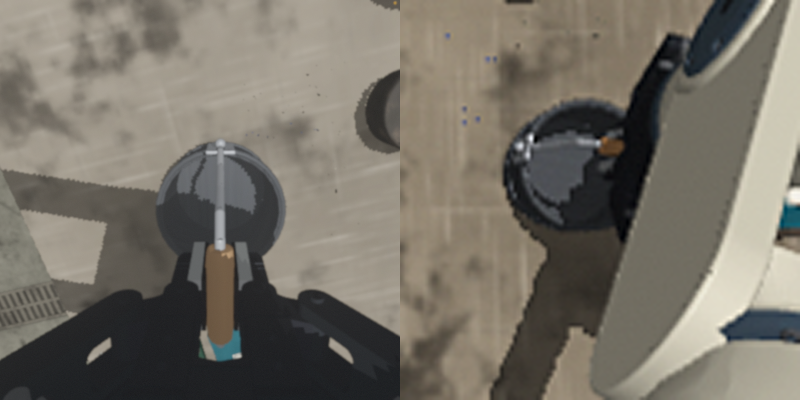

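The bail is upright over the standing pail: the wire runs from (508,-250,81) up to z 165, and the pail hasn't shifted. Now I'll lift it.

Request:
drive_tool:
  deltas:
    - [0, 0, 0, 0]
    - [0, 0, -0.2, 0]
    - [0, 0, -0.4, 0]
    - [0, 0, -0.8, 0]
    - [0, 0, -1.3, 0]
    - [0, 0, -1.8, 0]
    - [0, 0, -2.0, 0]
    - [0, 0, -2.0, 0]
    - [0, 0, -2.0, 0]
    - [0, 0, -1.3, 0]
    - [0, 0, -0.9, 0]
    - [0, 0, -0.3, 0]
  force: 60

```text
clock: 8.63
eef_pos: [495.8, -298.6, 261.5]
tcp_rot: [3.14, 0.001, 1.321]
contact_force: [-0.1, -0.4, -5.5]
opening: 0.121
```

```bash
python3 - <<'E'
from h import *
s=r.sense();print(s['clock'],s['eef_pos'],s['opening'],s['contact_force'],s['wrist_torque'])
E
```

```text
8.6333 [ 495.8497233  -298.57052047  261.53268306] 0.12050843161974167 [-0.08345999 -0.4224243  -5.46345067] [ 0.03053117  0.07142997 -0.02849186]
```

The wrist carries 5.5 N, so the pail is hanging. Its bottom should be at about z 125. Now I'll carry it over.

Request:
drive_tool:
  deltas:
    - [0.4, -0.05, 0, 0]
    - [0.8, -0.1, 0, 0]
    - [1.2, -0.15, 0, 0]
    - [1.6, -0.15, 0, 0]
    - [1.75, -0.19, 0, 0]
    - [1.75, -0.19, 0, 0]
    - [1.75, -0.19, 0, 0]
    - [1.75, -0.19, 0, 0]
    - [1.75, -0.19, 0, 0]
    - [1.75, -0.19, 0, 0]
    - [1.75, -0.19, 0, 0]
    - [1.75, -0.19, 0, 0]

```text
clock: 9.63
eef_pos: [520.3, -116.7, 258.9]
tcp_rot: [-3.14, -0.0, 1.321]
contact_force: [0.2, 0.1, -5.9]
opening: 0.118
```

Request:
drive_tool:
  deltas:
    - [1.75, -0.18, 0, 0]
    - [1.75, -0.18, 0, 0]
    - [1.75, -0.18, 0, 0]
    - [1.75, -0.18, 0, 0]
    - [1.75, -0.18, 0, 0]
    - [1.75, -0.18, 0, 0]
    - [1.75, -0.18, 0, 0]
    - [1.75, -0.18, 0, 0]
    - [1.75, -0.18, 0, 0]
    - [1.75, -0.18, 0, 0]
    - [1.75, -0.18, 0, 0]
    - [1.75, -0.18, 0, 0]

```text
clock: 10.63
eef_pos: [550.9, 91.7, 258.8]
tcp_rot: [-3.14, 0.0, 1.321]
contact_force: [1.0, 0.5, -6.6]
opening: 0.12
```

Request:
drive_tool:
  deltas:
    - [1.75, -0.17, 0, 0]
    - [1.75, -0.17, 0, 0]
    - [1.75, -0.17, 0, 0]
    - [1.75, -0.17, 0, 0]
    - [1.75, -0.15, 0, 0]
    - [1.75, -0.15, 0, 0]
    - [1.75, -0.1, 0, 0]
    - [1.75, -0.05, 0, 0]
    - [1.6, 0, 0, 0]
    - [1.1, 0, 0, 0]
    - [0.8, 0, 0, 0]
    - [0.4, 0, 0, 0]

```text
clock: 11.63
eef_pos: [585.6, 267.2, 259.6]
tcp_rot: [-3.141, 0.0, 1.321]
contact_force: [-1.5, 0.7, -5.0]
opening: 0.123
```

Request:
drive_tool:
  deltas:
    - [0, 0, 0, 0]
    - [0, 0, 0, 0]
    - [0, 0, 0, 0]
    - [0, 0, 0, 0]
    - [0, 0, 0, 0]
    - [0, 0, 0, 0]

```text
clock: 12.13
eef_pos: [585.4, 265.6, 260.0]
tcp_rot: [3.142, 0.0, 1.32]
contact_force: [-0.3, -0.1, -5.7]
opening: 0.12
```

```bash
python3 - <<'E'
from h import *
s=r.sense();print(s['clock'],s['eef_pos'],s['tcp_rot'],s['opening'],s['contact_force'],s['wrist_torque'])
a,d,W=cloud('wrist'); t,_,W2=cloud('top'); b,_,W3=cloud('scene'); np.savez('c2.npz',W=W,W2=W2,W3=W3,a=a,t=t,b=b)
c=cv2.resize(t[100:230,160:290],(400,400),interpolation=cv2.INTER_CUBIC)
e=cv2.resize(b[130:280,160:310],(400,400),interpolation=cv2.INTER_CUBIC)
save(np.hstack([c,e]),'w6.png')
E
```

```text
12.1333 [585.41538261 265.61193777 260.0187232 ] [3.14155878e+00 1.19059895e-04 1.32029070e+00] 0.12047923642258997 [-0.2708671  -0.11081377 -5.67708241] [-0.01217955  0.06478901  0.02915958]
```

View pics/w6.png

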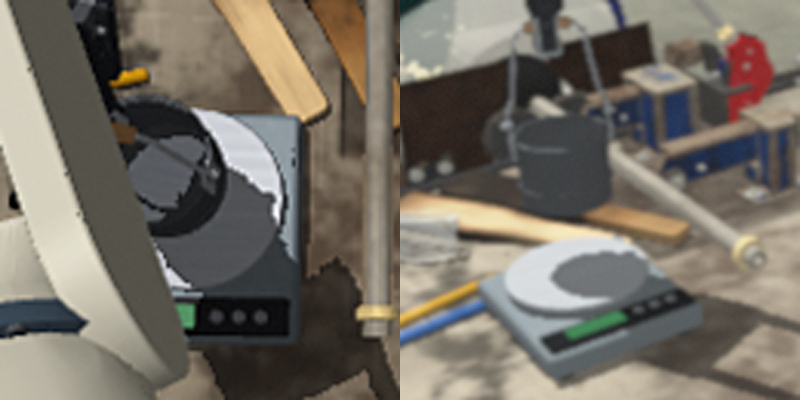

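The pail hangs level above the pan. I'll measure its centre and bottom.

```bash
python3 - <<'E'
from h import *
from scipy.optimize import least_squares
z=np.load('c2.npz')
for k in ('W','W2','W3'):
    P=z[k].reshape(-1,3);P=P[np.isfinite(P).all(1)]
    P=P[(abs(P[:,0]-585)<60)&(abs(P[:,1]-266)<60)&(P[:,2]>95)]
    print(k,len(P),'z pct',np.percentile(P[:,2],[0,1,5,50]).round())
    for lo,hi,R0 in ((182,196,44.5),(125,180,44)):
        Q=P[(P[:,2]>lo)&(P[:,2]<hi)]
        if len(Q)>30:
            f=least_squares(lambda p:np.hypot(Q[:,0]-p[0],Q[:,1]-p[1])-R0,[585,266],loss='soft_l1',f_scale=2);print(lo,hi,len(Q),f.x,np.abs(f.fun).mean())
E
```

```text
W 56191 z pct [128. 130. 131. 336.]
182 196 2340 [583.89491831 264.25249716] 2.3271224935044383
125 180 7288 [585.30229817 270.42331218] 11.395315352013293
W2 11052 z pct [124. 128. 132. 650.]
182 196 178 [583.03353575 265.33354655] 1.7216326258024874
125 180 873 [575.97306207 290.28265718] 14.111589798837656
W3 5739 z pct [127. 134. 153. 448.]
182 196 363 [582.2574212  264.08608806] 2.539184616917056
125 180 764 [584.31839366 263.19268386] 2.0871920843682057
```

Pail centre is about (583.5, 264.8), 2.5 mm from the pan centre. Its bottom is at about 126, so it is about 80 mm above the pan. I'll correct by 2 mm and lower.

Request:
drive_tool:
  deltas:
    - [0.1, 0, 0.3, 0]
    - [0.1, 0, 0.7, 0]
    - [0, -0.1, 1.0, 0]
    - [0, 0, 1.2, 0]
    - [0, 0, 1.2, 0]
    - [0, 0, 1.0, 0]
    - [0, 0, 0.8, 0]
    - [0, 0, 0.6, 0]
    - [0, 0, 0.4, 0]
    - [0, 0, 0.2, 0]
    - [0, 0, 0, 0]
    - [0, 0, 0, 0]

```text
clock: 13.28
eef_pos: [585.3, 268.4, 186.3]
tcp_rot: [3.141, -0.0, 1.321]
contact_force: [0.8, 0.8, -5.7]
opening: 0.122
```

Request:
drive_tool:
  deltas:
    - [0, 0, 0.1, 0]
    - [0, 0, 0.1, 0]
    - [0, 0, 0.1, 0]
    - [0, 0, 0.1, 0]
    - [0, 0, 0.1, 0]
    - [0, 0, 0.1, 0]
    - [0, 0, 0.1, 0]
    - [0, 0, 0, 0]
    - [0, 0, 0, 0]

```text
clock: 14.03
eef_pos: [585.4, 268.5, 179.5]
tcp_rot: [3.141, -0.001, 1.321]
contact_force: [0.3, -0.4, -0.6]
opening: 0.121
```

The weight is off the wrist (-0.6 N), so the pail stands on the pan. I'll lower 1.5 mm more into the bail play, then let go and retreat straight up.

Request:
drive_tool:
  deltas:
    - [0, 0, 0.1, 0]
    - [0, 0, 0.05, 0]
    - [0, 0, 0, 0]
    - [0, 0, 0, 0]

```text
clock: 14.37
eef_pos: [585.2, 268.4, 177.6]
tcp_rot: [3.141, -0.0, 1.321]
contact_force: [-0.1, -0.4, 0.4]
opening: 0.121
```

Request:
drive_tool:
  deltas:
    - [0, 0, 0, 0]
    - [0, 0, 0, 0]
    - [0, 0, 0, 0]
    - [0, 0, 0, 0]
    - [0, 0, 0, 0]
    - [0, 0, 0, 0]
  jaw: 0.5

```text
clock: 14.87
eef_pos: [584.9, 268.3, 177.3]
tcp_rot: [-3.141, 0.0, 1.321]
contact_force: [-0.3, 0.3, 0.4]
opening: 0.5
```

Request:
drive_tool:
  deltas:
    - [0, 0, -0.3, 0]
    - [0, 0, -0.7, 0]
    - [0, 0, -1.0, 0]
    - [0, 0, -1.5, 0]
    - [0, 0, -2.0, 0]
    - [0, 0, -2.0, 0]
    - [0, 0, -2.0, 0]
    - [0, 0, -1.5, 0]
    - [0, 0, -1.0, 0]
    - [0, 0, 0, 0]
    - [0, 0, 0, 0]

```text
clock: 15.78
eef_pos: [585.1, 268.4, 297.9]
tcp_rot: [3.141, -0.001, 1.321]
contact_force: [-0.4, -0.7, 0.4]
opening: 0.501
```

```bash
python3 - <<'E'
from h import *
from scipy.optimize import least_squares
s=r.sense();print(s['clock'],s['eef_pos'],s['opening'],s['contact_force'])
a,d,W=cloud('wrist'); t,_,W2=cloud('top'); b,_,W3=cloud('scene')
for w in (W,W2,W3):
    P=w.reshape(-1,3);Q=P[(abs(P[:,0]-583)<60)&(abs(P[:,1]-267)<60)&(P[:,2]>106)&(P[:,2]<120)]
    f=least_squares(lambda p:np.hypot(Q[:,0]-p[0],Q[:,1]-p[1])-44.5,[585,266],loss='soft_l1',f_scale=2);print(len(Q),f.x,np.abs(f.fun).mean())
e=cv2.resize(b[110:280,140:310],(400,400),interpolation=cv2.INTER_CUBIC)
save(np.hstack([a[:,100:500],e]),'w7.png')
E
```

```text
15.7833 [585.07823307 268.35611512 297.92171281] 0.5011123145058217 [-0.37979641 -0.74456642  0.36437573]
1277 [582.22776173 266.8443897 ] 1.9204952486351292
258 [582.62110689 266.16236446] 1.8427114574414134
333 [581.00773999 266.28274758] 2.1183504722266235
```

View pics/w7.png

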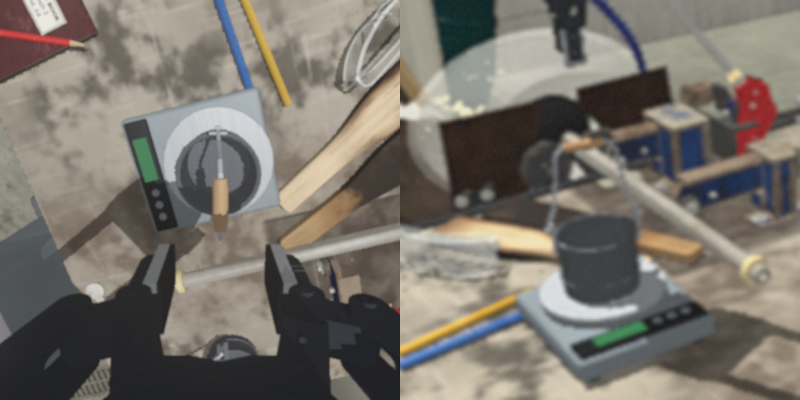

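The pail stands upright at about (582, 266.5), centred on the pan at (582.4, 267.2). The bail is still upright and the gripper is clear, so I'm handing in.

```bash
python3 -c "
from rig import r,cams,job
print(job.sign_off())"
```

```text
the job is handed in; nothing more can be done
None
```

The tall pail stands upright on the scale's weighing pan, and the job was handed in at about 16 s of the 51 s allowed. I raised its bail on the bench, lifted the pail by the wooden grip and carried it over the short pail and the pipe. I lowered it until the wrist load dropped from 5.7 N to about 0, then released it and backed off straight up.

**Last checks:**
- **Position:** three cameras put the pail's centre at about (582, 266.5), within about 2 mm of the measured pan centre (582.4, 267.2).
- **State:** the last pictures show the pail upright, the bail still raised and the gripper about 80 mm clear of the grip.
- **Short pail:** I never touched it, but I did not measure its position again at the end.

**One thing disagreed:** the real fingertips sat about 36 mm farther back than the stated tool data. The first grasp closed on air above the grip and moved nothing. I corrected the height from the wrist camera, and the second grasp held.

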